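Seat a well-plate lid in the screw press

TASK

Seat the lid on the well plate in the bench screw press: gently push the tray in by its upright front flange until it is fully home under the platen, then push the hand wheel round clockwise (seen from above) by its upright handle through exactly one full turn and leave it there: that much of the screw seats the lid, and more would strain the plate. Push with the fingertips or the outside of the fingers only: grip and lift nothing, do not touch the plate or its lid, and leave the other things on the bench where they are.

Things in the scene. Friction and masses are not known exactly. Their poses are not given: they have to be found in the camera images.
- press: the grey bench screw press, 236 mm wide and 180 mm deep, standing fixed on the bench. Origin on the bench right under the screw axis; its x axis points to the back of the press (away from its tray flange), z up. Base top 18 mm high; two 18 mm columns 98 mm left and right of the axis carry a crosshead 56 mm deep and 232 mm wide, from 95 to 117 mm high, with column nuts on top up to 130 mm high. The wheel turns on top of the crosshead
- tray (a joint): how far the aluminium tray has slid into the press along the press's +x axis, m: 0 as it stands pulled out, 0.055 fully home against its stop. It moves against about 2 N of friction and stays where it is left
- tray_flange (a point): middle of the front (robot-side) face of the tray's upright flange, 40 mm above the bench; x points into the press, z up. The flange is a sheet 4 mm thick, 80 mm wide, from 19 to 66 mm above the bench; a rolled edge along its top stands 2 mm in front of the face. With the tray home the flange's front face lies 122 mm in front of the screw axis
- wheel (a joint): angle of the hand wheel, rad: 0 at the start, growing clockwise seen from above; one full turn is 6.283. The screw lowers the platen 8 mm in a turn. About 0.09 N m of friction (under 2 N at the handle); it stays where it is left and can be turned past one turn
- wheel_handle (a point): middle of the wheel's upright handle, a black round grip 23 mm in diameter that stands at the end of one of the three spokes, from 149 to 199 mm above the bench; the point is 173 mm above the bench and 55 mm from the wheel's axis, and goes round with the wheel
- wheel_hub (a point): point on the wheel's upright axis at the same height as the handle's middle (173 mm above the bench). The black rim has a mean radius of 55 mm and reaches from 131 to 145 mm above the bench; the hub reaches 150 mm and the end of the 18 mm screw stands in it up to 183 mm high, and sinks 8 mm in a turn
- plate: clear 96-well plate, 86 x 128 x 14 mm, lying loose in the tray's shallow nest; origin in the middle of its underside, z up
- lid_top (a point): middle of the top of the white press-on lid that stands on the plate, 84 x 126 mm; 21 mm above the plate's underside as it stands proud at the start, 18 mm once seated
- lid (a joint): how far the lid has been pressed down on to the plate, m: 0 at the start (3 mm proud), 0.003 fully seated; it takes about 4 N to press
- tube_rack: orange tube rack, 53 x 175 x 96 mm, with three blue-capped tubes up to 121 mm high, loose beside the press on its left; origin in the middle of its underside. To be left alone
- pipette: white multichannel pipette, 92 x 270 x 33 mm, lying loose beside the press on its right; origin in the middle of its underside. To be left alone
- jar: small white jar, 60 mm in diameter and 76 mm high, loose behind the press; origin in the middle of its underside. To be left alone
- dish: covered dish, 57 mm in diameter and 14 mm high, loose behind the press; origin in the middle of its underside. To be left alone

How it is judged:
By the outcome, as a careful person would: the job done as asked, in the order asked, and still so for the second after the job is handed in, with the robot touching nothing.
It also fails if it takes over 64 s, if anything falls off the work surface, if the arm or the gripper's body presses on something with over 40 N, if the wrist force passes 120 N, or if a joint passes its speed limit or range.

ROBOT

A 7-joint arm with a two-finger parallel gripper is mounted at the origin on a cart in front of the work surface, level with it; the furniture and walls round the work are solid. World frame = base frame: x ahead of the robot, y to its left, z up, the work surface at z = 0. Lengths are in m, angles in rad, forces in N, time in s.
With the tool pointing down it reaches from about 0.4 to 0.85 m from the base axis. Payload 4.5 kg.
Tool frame: the origin (TCP) lies where the fingers leave the gripper's body, on its centre line; the fingertips stand 64 mm ahead of it and the grasp point (between the pads) lies 45 mm ahead of it; z points along the fingers, y is the direction in which the jaws open and shut (so a half turn about z gives the same grasp; the last joint's range is limited). The gripper opens to 88 mm and grips with 3 to 60 N. Pads are 18 mm wide; open, the fingers measure 123 mm over their backs; the gripper's body (75 mm by 187 mm) begins 45 mm behind the grasp point.
Start: joints at [1.183, 0.689, -0.195, 1.565, 0.157, 0.902, -0.215], TCP at [0.256, -0.57, 0.303] pointing down, gripper open.
Joint ranges: [-3.01, 3.01], [-0.46, 2.08], [-1.47, 1.51], [0.13, 2.56], [-1, 4.14], [0.04, 2.09], [-2.66, 2.66]. Speed limits (rad/s): [2.57, 2.57, 3.14, 3.14, 3.14, 3.14, 3.14].

INTERFACE

Orientations are given as a unit quaternion [x, y, z, w].
In Python, from plant import monitor, snapshot, workorder, finder gives the robot as it stands.
- The arm moves only by the tool carry_out, never from a script. Its argument "motion" is one flat list of numbers, 6 for each row, row after row: the shift along the tool's x, y, z in cm, then the turn, a rotation vector about the tool's x, y, z in rad. In form: [x, y, z, rx, ry, rz, x, y, z, rx, ry, rz, ...]. A call has 1 to 8 rows; each row shifts and turns the commanded pose from where the row before left it, along the tool's axes as they then stand; what a row does not reach is not made up. A row lasts 1/8 s, in which the tool goes at most 62.5 mm and 10.7 degrees, less where a joint would pass 70% of its speed; a pose out of reach is approached as far as the arm can. A call with a gripper value outside its range is refused whole. "hand" is the finger opening in cm, from 0 to 8.81, set as the call begins (left out, the last holds). The fingers move at their own pace and stop on an object; "grip_force" is the grip in N (left out, the last holds). Time passes only in rows, so rows that do not move let the fingers close. It gives the time, the measured TCP pose, the force and the opening at its end, in the units of the state.
- monitor.get_state(): the state, without advancing time (a new reading comes with each control period).
- snapshot(name): name is "side" or "top" or "wrist"; returns a dict with "frame" (420x560x3 uint8, red, green, blue), "range_z" (420x560 float32, m along the optical axis (not along the pixel's ray), 0 where there is no reading), "fx", "fy", "cx", "cy" (pixels), "rvec" (rotation vector, rad) and "tvec" (3), from world to camera coordinates, as OpenCV has them; the wrist camera has in their place "hand_eye" (4x4, takes a point from camera to tool coordinates, whose origin is the TCP and whose axes are the flange's). Camera axes: x right, y down, z forward; pixel columns grow to the right and rows downward; lengths in m; the calibration is good to about 2 mm. A picture is of the moment at which its call begins: read the wrist's pose just before it.
- workorder.finish_job(): hands the job in, once; it reports no verdict.
Trained networks look in a picture, given as the dict that the camera call returned (one of the last four; its "shot" number tells which), for a name from the list of things; names that differ only in an ending like _2 or _b are one class to them, and where a whole thing is asked for, a point or a joint stands for the part that bears it (a point fixed in the world has none). Each returns a list of dicts, best first, with "p" (0 to 1); they miss things now and then, are a little off and sometimes report something else, mostly with a low value. They report only what shows in the picture. A call takes as long as a camera call.
- finder.masks_of(picture, thing): "pixels" (420x560 bool, what is visible of it) and "extent" ([left, top, right, bottom] in pixels, round what is visible of it).
The state is a dict: "clock": time; "q": joint angles; "qd": joint speeds; "joint_torque": joint torques, N m; "tool_pos": TCP position; "eef_rot": TCP orientation; "contact_force": force on the tool from outside, world axes, zero at the start; "moment": the same for the moment, N m; "opening": opening from 0.0 (shut) to 1.0 (fully open).
Only numpy, scipy, OpenCV 4.12 (cv2) and the standard library are available. Lean on these libraries where they do the work, as an engineer would, in place of code of your own. Each camera call takes 0.05 s, during which the arm holds its last target. There are 200 camera calls.

## Working session

There is one attempt and no reset: what is moved stays moved. The work goes in short steps, Python scripts to look and compute and a tool call to move; the robot and the scene stay as the last step left them, time stands still between calls to the robot, and variables do not carry over. Pictures are saved under pics/ and viewed, about 8 in all and at most 12, crops included, and the job is handed in when it is done.

Besides the shell and the picture viewer there is one more tool, called after "Request:" as name(argument=value, ...) on one line, values as JSON. carry_out: Moves the arm, as the interface text tells. Its arguments: {"type":"object","properties":{"motion":{"type":"array"},"hand":{"type":"number"},"grip_force":{"type":"number"}},"required":["motion"]}

```bash
ls; mkdir -p pics; cat > h.py <<'E'
import numpy as np, cv2
from scipy.spatial.transform import Rotation as R
from plant import monitor, snapshot, workorder, finder
def cloud(s):
    z=s["range_z"]; v,u=np.indices(z.shape)
    p=np.stack([(u-s["cx"])/s["fx"]*z,(v-s["cy"])/s["fy"]*z,z],-1)
    M=R.from_rotvec(np.ravel(s["rvec"])).as_matrix()
    w=(p-np.ravel(s["tvec"]))@M
    w[z<=0]=np.nan
    return w
def save(s,n,): cv2.imwrite("pics/"+n,s["frame"][...,::-1])
E
python3 - <<'E'
from h import *
st=monitor.get_state(); print({k:np.round(v,3) for k,v in st.items()})
np.set_printoptions(precision=4,suppress=True)
out=[]
for n in("top","side"):
    s=snapshot(n); w=cloud(s); out.append(s["frame"])
    C=-R.from_rotvec(np.ravel(s["rvec"])).as_matrix().T@np.ravel(s["tvec"]); print(n,"cam",C)
    for t in("press","tray_flange","wheel","wheel_handle","lid_top","tube_rack","pipette","jar","dish"):
        for m in finder.masks_of(s,t)[:1]:
            q=w[m["pixels"]]; q=q[~np.isnan(q[:,0])]
            print(t,round(m["p"],2),np.round(m["extent"]),len(q), np.median(q,0) if len(q) else "",np.percentile(q,2,0) if len(q) else "",np.percentile(q,98,0) if len(q) else "")
    np.savez(n+"0.npz",w=w,f=s["frame"])
    save(s,n+"0.png")
E
```

```text
pics
{'clock': np.float64(0.0), 'q': array([ 1.183,  0.69 , -0.195,  1.566,  0.157,  0.902, -0.215]), 'qd': array([ 0.002, -0.   , -0.   ,  0.   ,  0.001,  0.001, -0.001]), 'joint_torque': array([-0.0000e+00, -5.2756e+01, -1.2670e+00, -1.5343e+01, -5.3000e-02,
        7.0000e-03,  0.0000e+00]), 'tool_pos': array([ 0.256, -0.57 ,  0.302]), 'eef_rot': array([ 0.978,  0.209, -0.   , -0.001]), 'contact_force': array([-0.52 ,  0.544, -0.155]), 'moment': array([ 0.014,  0.055, -0.056]), 'opening': np.float64(1.0)}
top cam [0.452  0.0591 1.2665]
press 0.85 [246. 189. 349. 302.] 6040 [0.6018 0.0141 0.0252] [ 0.4546 -0.0927  0.0032] [0.7156 0.1372 0.1402]
tray_flange 0.92 [273. 241. 330. 306.] 1332 [0.4927 0.0081 0.0233] [ 0.4479 -0.0433  0.0011] [0.552  0.0807 0.0688]
wheel 0.56 [267. 194. 325. 246.] 1314 [0.6218 0.0313 0.1441] [ 0.5665 -0.0331  0.0602] [0.6813 0.0846 0.1973]
wheel_handle 0.6 [267. 198. 326. 248.] 1405 [0.6256 0.0268 0.144 ] [ 0.5666 -0.0343  0.0261] [0.6841 0.0823 0.1971]
lid_top 0.58 [271. 240. 330. 270.] 1143 [0.5529 0.0152 0.0428] [ 0.5256 -0.0468  0.0376] [0.5854 0.0754
[... 700 characters left out ...]
] [0.6789 0.076  0.1935]
wheel_handle 0.77 [258. 169. 317. 226.] 1346 [0.6276 0.0252 0.1424] [ 0.5677 -0.0345  0.0007] [0.7634 0.277  0.1937]
lid_top 0.66 [238. 232. 294. 274.] 1203 [0.5591 0.0019 0.041 ] [ 0.5252 -0.0484  0.0328] [0.6096 0.0731 0.0444]
tube_rack 0.98 [216. 166. 287. 227.] 2219 [0.5715 0.185  0.0853] [0.5153 0.1654 0.0041] [0.6829 0.2384 0.121 ]
pipette 0.74 [257. 281. 370. 372.] 3173 [ 0.5441 -0.2025  0.0252] [ 0.4882 -0.2609  0.0062] [ 0.6989 -0.1504  0.0289]
jar 0.59 [343. 217. 373. 258.] 926 [ 0.7791 -0.0404  0.0494] [ 0.7605 -0.0536  0.0003] [ 0.8123 -0.0023  0.0767]
dish 0.74 [323. 208. 340. 228.] 298 [0.7716 0.0923 0.0131] [0.7473 0.0721 0.0019] [0.7984 0.1222 0.0157]
```

```bash
python3 - <<'E'
from h import *
np.set_printoptions(precision=4,suppress=True)
ims=[]
from scipy.optimize import least_squares
for n,(a,b,c,d) in (("top",(190,130,420,310)),("side",(190,140,390,300))):
    z=np.load(n+"0.npz"); w=z["w"]; f=z["f"]
    ims.append(cv2.resize(f[b:d,a:c],(790,int(790*(d-b)/(c-a)))))
    P=w.reshape(-1,3); P=P[~np.isnan(P[:,0])]
    near=(abs(P[:,0]-.625)<.09)&(abs(P[:,1]-.024)<.09)
    rim=P[near&(P[:,2]>.136)&(P[:,2]<.150)]
    r=least_squares(lambda p:np.where(abs(np.hypot(*(rim[:,:2]-p).T)-.055)<.012,np.hypot(*(rim[:,:2]-p).T)-.055,.012),[.625,.024],loss="soft_l1",f_scale=.003)
    print(n,"rimcentre",r.x,len(rim))
    hi=P[near&(P[:,2]>.158)]
    d2=np.hypot(*(hi[:,:2]-r.x).T)
    for nm,s in(("handle",hi[d2>.035]),("screw",hi[d2<.02])):
        if len(s): print(nm,len(s),s.mean(0),s.min(0),s.max(0))
    fl=P[(P[:,0]>.42)&(P[:,0]<.5)&(abs(P[:,1]-.015)<.08)&(P[:,2]>.055)&(P[:,2]<.072)]
    if len(fl): print("flange top",len(fl),fl.mean(0),fl.min(0),fl.max(0)," slope dx/dy",np.polyfit(fl[:,1],fl[:,0],1))
    ch=P[(abs(P[:,2]-.117)<.006)&(abs(P[:,0]-.625)<.06)&(abs(P[:,1]-.02)<.14)]
    if len(ch):
        rc=cv2.minAreaRect(ch[:,:2].astype(np.float32)); print("crosshead",rc)
for i,im in enumerate(ims): cv2.imwrite(f"pics/a{i}.png",im[...,::-1][:600])
E
```

```text
top rimcentre [0.6232 0.0242] 1054
handle 100 [0.66   0.0626 0.1903] [0.652  0.053  0.1621] [0.6721 0.0728 0.2019]
screw 67 [0.6223 0.0242 0.1798] [0.6149 0.016  0.158 ] [0.6323 0.0319 0.1882]
flange top 118 [ 0.4509 -0.0007  0.0663] [ 0.4435 -0.0405  0.0588] [0.4589 0.0412 0.0719]  slope dx/dy [-0.136   0.4508]
crosshead ((0.6239203214645386, 0.02420993149280548), (0.05636961758136749, 0.23154322803020477), 8.021677017211914)
side rimcentre [0.6231 0.0205] 951
handle 174 [0.6614 0.0568 0.1798] [0.6535 0.051  0.1582] [0.6735 0.0677 0.1987]
screw 107 [0.6231 0.0203 0.1731] [0.6161 0.0134 0.1584] [0.6334 0.0341 0.1827]
flange top 116 [ 0.4517 -0.0043  0.0639] [ 0.443  -0.0409  0.0552] [0.4605 0.0406 0.0675]  slope dx/dy [-0.1419  0.4511]
crosshead ((0.6243853569030762, 0.022702962160110474), (0.05577794834971428, 0.23069114983081818), 7.88461446762085)
```

View pics/a0.png

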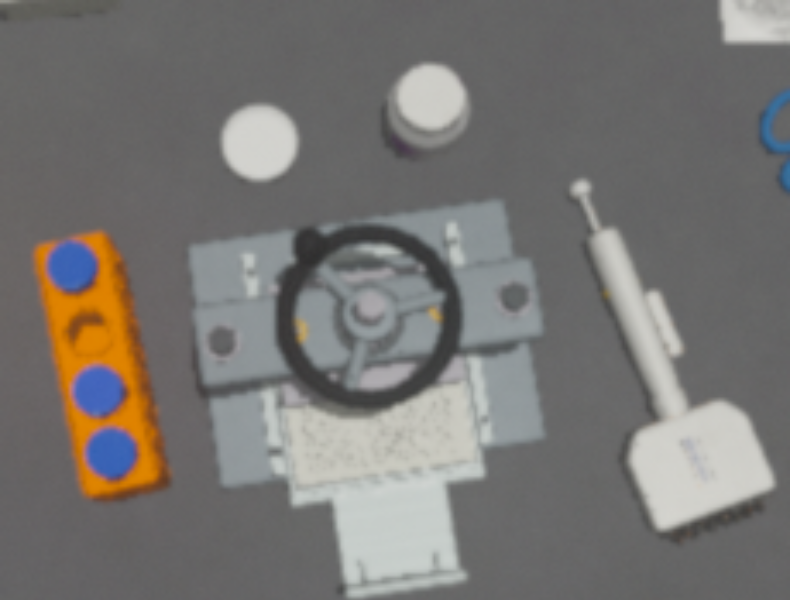

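View pics/a1.png

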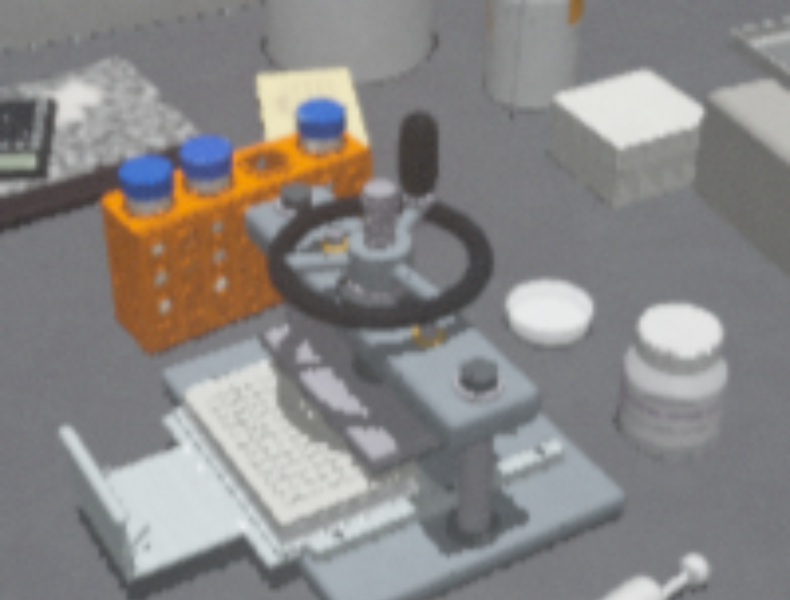

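The top view shows the wheel at (370,315), the handle at (310,245) and the flange at (403,585). The side view agrees. The press is yawed about +8° with its axis near (0.6236, 0.0225), and the handle starts at about 45° in the world frame. Next I'll plan the approach to the flange.

```bash
cat >> h.py <<'E'
C=np.array([.6236,.0225]); YAW=np.deg2rad(7.95)
ex=np.array([np.cos(YAW),np.sin(YAW)]); ey=np.array([-ex[1],ex[0]])
def Rd(psi): return R.from_euler("z",psi)*R.from_rotvec([np.pi,0,0])   # tool x at psi, z down
def pose():
    s=monitor.get_state(); return s,np.array(s["tool_pos"]),R.from_quat(s["eef_rot"])
def rows(p,r,way):
    """way: list of (xyz,psi). prints 6-number rows, rounded, with rounding fed forward"""
    out=[]
    for t,psi in way:
        d=np.round(r.inv().apply(np.array(t)-p)*100,1)
        w=np.round((r.inv()*Rd(psi)).as_rotvec(),2)
        p=p+r.apply(d/100); r=r*R.from_rotvec(w)
        out.append(np.r_[d,w])
    for i in range(0,len(out),8):
        print(",  ".join(",".join(f"{x:g}" for x in o+0.) for o in out[i:i+8]))
    return p,r
def line(a,b,pa,pb,n):
    return [(np.array(a)+(np.array(b)-a)*k/n,pa+(pb-pa)*k/n) for k in range(1,n+1)]
E
python3 - <<'E'
from h import *
s,p,r=pose(); h=snapshot("wrist"); print(np.round(h["hand_eye"],3))
psi0=np.arctan2(*r.as_matrix()[[1,0],0]); print("psi",psi0)
a=np.r_[C-.203*ex,.26]
print("a",a)
w=line(p,a,psi0,YAW,13)+line(a,np.r_[a[:2],.100],YAW,YAW,5)
pp,_=rows(p,r,w); print(pp)
E
```

```text
[[-0.    -0.961 -0.276  0.072]
 [ 1.    -0.     0.     0.001]
 [-0.001 -0.276  0.961 -0.082]
 [ 0.     0.     0.     1.   ]]
psi 0.4218325481391375
a [ 0.422551  -0.0055767  0.26     ]
2.9,-3.4,0.3,0,0,0.02,  2.9,-3.5,0.4,0,0,0.02,  2.8,-3.6,0.3,0,0,0.03,  2.7,-3.6,0.3,0,0,0.02,  2.7,-3.7,0.3,0,0,0.02,  2.5,-3.8,0.4,0,0,0.02,  2.5,-3.7,0.3,0,0,0.02,  2.4,-3.9,0.3,0,0,0.02
2.3,-3.9,0.4,0,0,0.03,  2.2,-3.9,0.3,0,0,0.02,  2.1,-4,0.3,0,0,0.02,  2.1,-4.1,0.3,0,0,0.02,  2,-4,0.4,0,0,0.02,  0,0,3.2,0,0,0,  0,0,3.2,0,0,0,  0,0,3.2,0,0,0
0,0,3.2,0,0,0,  0,0,3.2,0,0,0
[ 0.42304657 -0.00600283  0.09972085]
```

Request:
carry_out(motion=[2.9,-3.4,0.3,0,0,0.02,2.9,-3.5,0.4,0,0,0.02,2.8,-3.6,0.3,0,0,0.03,2.7,-3.6,0.3,0,0,0.02,2.7,-3.7,0.3,0,0,0.02,2.5,-3.8,0.4,0,0,0.02,2.5,-3.7,0.3,0,0,0.02,2.4,-3.9,0.3,0,0,0.02], hand=0)

```text
clock: 2.05
tool_pos: [0.3592, -0.2214, 0.2769]
eef_rot: [0.992, 0.125, 0.001, 0.0]
contact_force: [0.3, -0.4, -0.9]
opening: 0.115
```

Request:
carry_out(motion=[2.3,-3.9,0.4,0,0,0.03,2.2,-3.9,0.3,0,0,0.02,2.1,-4,0.3,0,0,0.02,2.1,-4.1,0.3,0,0,0.02,2,-4,0.4,0,0,0.02,0,0,2,0,0,0,0,0,0,0,0,0])

```text
clock: 2.92
tool_pos: [0.4226, -0.0055, 0.2391]
eef_rot: [0.997, 0.072, -0.001, 0.0]
contact_force: [-0.3, -0.9, 0.3]
opening: 0.007
```

Request:
carry_out(motion=[0,0,3,0,0,0,0,0,3,0,0,0,0,0,3,0,0,0,0,0,2.5,0,0,0,0,0,1.2,0,0,0,0,0,0,0,0,0])

```text
clock: 3.68
tool_pos: [0.4296, -0.0069, 0.1178]
eef_rot: [0.998, 0.07, -0.005, -0.0]
contact_force: [1.4, -0.7, 0.1]
opening: 0.007
```

```bash
python3 - <<'E'
from h import *
s,p,r=pose(); print(p,s["q"].round(2) if hasattr(s["q"],"round") else s["q"],s["contact_force"], (p[:2]-C)@ex,(p[:2]-C)@ey)
f=snapshot("side"); w=snapshot("wrist")
im=np.hstack([cv2.resize(f["frame"][160:330,150:370],(0,0),fx=1.8,fy=1.8),np.zeros((306,4,3),np.uint8),cv2.resize(w["frame"],(396,306))])
cv2.imwrite("pics/b.png",im[...,::-1])
E
```

```text
[ 0.42959962 -0.00691804  0.11781593] [-0.09  0.84 -0.01  2.27  0.12  0.04 -1.64] [ 1.37144316 -0.70633889  0.12521414] -0.19620464569812732 -0.0023033353826681013
```

View pics/b.png

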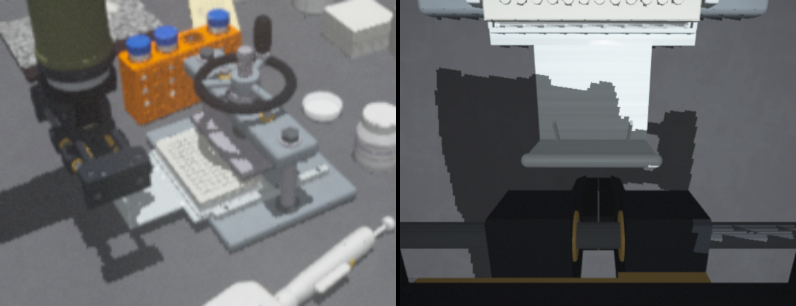

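The picture shows the closed fingers just in front of the flange and centred on it. Joint 6 is near its limit, which eases as the arm moves forward. I'll advance slowly.

Request:
carry_out(motion=[0.2,0,0,0,0,0,0.2,0,0,0,0,0,0.3,0,0,0,0,0,0.3,0,0,0,0,0,0.3,0,0,0,0,0,0.3,0,0,0,0,0,0.3,0,0,0,0,0,0.3,0,0,0,0,0])

```text
clock: 4.78
tool_pos: [0.4509, -0.003, 0.1176]
eef_rot: [0.997, 0.071, -0.005, -0.0]
contact_force: [-2.6, -0.5, 0.9]
opening: 0.005
```

```bash
python3 - <<'E'
from h import *
s,p,r=pose(); print(p,np.round(s["q"],2),s["contact_force"], (p[:2]-C)@ex,(p[:2]-C)@ey,r.as_matrix().round(3))
E
```

```text
[ 0.45091645 -0.00300168  0.11757588] [-0.08  0.84 -0.02  2.21  0.12  0.1  -1.64] [-2.59737228 -0.48219488  0.92575997] -0.17455101863285324 -0.0013729201777603393 [[ 0.99   0.141 -0.01 ]
 [ 0.141 -0.99  -0.   ]
 [-0.01  -0.001 -1.   ]]
```

Request:
carry_out(motion=[0.3,0,0,0,0,0,0.4,0,0,0,0,0,0.4,0,0,0,0,0,0.4,0,0,0,0,0,0.4,0,0,0,0,0,0.4,0,0,0,0,0,0.4,0,0,0,0,0,0.3,0,0,0,0,0])

```text
clock: 5.78
tool_pos: [0.4808, 0.0013, 0.1173]
eef_rot: [0.997, 0.071, -0.005, -0.0]
contact_force: [-1.9, 0.1, 1.9]
opening: 0.005
```

Request:
carry_out(motion=[0.2,0,0,0,0,0,0.2,0,0,0,0,0])

```text
clock: 6.02
tool_pos: [0.4845, 0.0018, 0.1172]
eef_rot: [0.997, 0.071, -0.005, -0.0]
contact_force: [-1.7, -1.1, 1.5]
opening: 0.004
```

Request:
carry_out(motion=[0.1,0,0,0,0,0,0.1,0,0,0,0,0])

```text
clock: 6.28
tool_pos: [0.4864, 0.0021, 0.1172]
eef_rot: [0.997, 0.071, -0.005, -0.0]
contact_force: [-1.3, -0.6, 2.4]
opening: 0.004
```

```bash
python3 - <<'E'
from h import *
s,p,r=pose(); print(p,np.round(s["q"],2),s["contact_force"], (p[:2]-C)@ex,(p[:2]-C)@ey)
E
```

```text
[0.48643909 0.00205401 0.11720509] [-0.08  0.85 -0.03  2.1   0.11  0.2  -1.64] [-1.32672539 -0.63029354  2.36949517] -0.13867054068188112 -0.0012789173735515895
```

Request:
carry_out(motion=[0.1,0,0,0,0,0,0.1,0,0,0,0,0])

```text
clock: 6.52
tool_pos: [0.4885, 0.0024, 0.1172]
eef_rot: [0.997, 0.071, -0.005, -0.0]
contact_force: [-1.3, -1.4, 2.1]
opening: 0.003
```

Request:
carry_out(motion=[0.1,0,0,0,0,0,0.1,0,0,0,0,0])

```text
clock: 6.78
tool_pos: [0.4905, 0.0027, 0.1172]
eef_rot: [0.997, 0.071, -0.005, -0.0]
contact_force: [-2.4, -1.1, 1.3]
opening: 0.002
```

Request:
carry_out(motion=[0.1,0,0,0,0,0])

```text
clock: 6.9
tool_pos: [0.4915, 0.0028, 0.1172]
eef_rot: [0.997, 0.071, -0.005, -0.0]
contact_force: [-1.6, -2.3, 2.0]
opening: 0.006
```

Request:
carry_out(motion=[0.1,0,0,0,0,0])

```text
clock: 7.02
tool_pos: [0.4925, 0.0029, 0.1172]
eef_rot: [0.997, 0.071, -0.005, -0.0]
contact_force: [-2.0, -0.5, 2.0]
opening: 0.008
```

Request:
carry_out(motion=[0.1,0,0,0,0,0])

```text
clock: 7.15
tool_pos: [0.4928, 0.003, 0.1171]
eef_rot: [0.997, 0.071, -0.006, -0.0]
contact_force: [-4.0, -0.3, 3.4]
opening: 0.005
```

```bash
python3 - <<'E'
from h import *
s,p,r=pose(); print(p,s["contact_force"], (p[:2]-C)@ex)
E
```

```text
[0.4927505  0.00296082 0.11711501] [-3.96230519 -0.25004403  3.4180969 ] -0.1322943648173423
```

Force is rising and the motion has stalled, which suggests the stop. One more millimetre to confirm.

Request:
carry_out(motion=[0.1,0,0,0,0,0])

```text
clock: 7.28
tool_pos: [0.4929, 0.003, 0.1171]
eef_rot: [0.997, 0.071, -0.007, -0.0]
contact_force: [-6.5, -1.7, 5.3]
opening: 0.013
```

Request:
carry_out(motion=[0.1,0,0,0,0,0,0,0,0,0,0,0])

```text
clock: 7.52
tool_pos: [0.493, 0.003, 0.117]
eef_rot: [0.997, 0.071, -0.008, -0.0]
contact_force: [-6.4, -1.1, 5.2]
opening: 0.002
```

Request:
carry_out(motion=[-0.5,0,0,0,0,0,-1,0,0,0,0,0,-1.5,0,-1,0,0,0,0,0,-3,0,0,0.1,0,0,-4,0,0,0,0,0,-4,0,0,0,0,0,-4,0,0,0,0,0,-2,0,0,0])

```text
clock: 8.52
tool_pos: [0.4683, -0.0007, 0.2995]
eef_rot: [1.0, 0.021, -0.003, -0.0]
contact_force: [-0.2, -1.1, -0.2]
opening: 0.008
```

```bash
cat > look.py <<'E'
from h import *
import sys
np.set_printoptions(precision=4,suppress=True)
ims=[]
for n in ("top","side"):
    s=snapshot(n); w=cloud(s); P=w.reshape(-1,3); F=s["frame"].reshape(-1,3); k=~np.isnan(P[:,0]); P=P[k];F=F[k]
    pr=np.c_[(P[:,:2]-C)@ex,(P[:,:2]-C)@ey,P[:,2]]
    fl=pr[(pr[:,0]<-.105)&(pr[:,0]>-.19)&(abs(pr[:,1])<.045)&(pr[:,2]>.055)&(pr[:,2]<.072)]
    if len(fl): print(n,"flange top: med",np.median(fl,0),"n",len(fl),fl[:,0].min(),fl[:,0].max())
    d=np.hypot(pr[:,0],pr[:,1]); D=P[:,:2]-C
    hd=P[(d>.038)&(d<.07)&(P[:,2]>.155)&(P[:,2]<.203)&(F.max(1)<90)]
    if len(hd):
        m=hd[:,:2].mean(0)-C
        print(n,"handle dark pts",len(hd),hd.mean(0),"ang",np.degrees(np.arctan2(m[1],m[0])),"r",np.hypot(*m))
        f=least(hd) if 0 else None
        from scipy.optimize import least_squares
        cam=-R.from_rotvec(np.ravel(s["rvec"])).as_matrix().T@np.ravel(s["tvec"])
        side=hd[hd[:,2]<.192]
        if len(side)>15:
            v=cam[:2]-m-C; v/=np.hypot(*v)
            q=least_squares(lambda c:np.hypot(*(side[:,:2]-c).T)-.0115,m+C-.008*v,loss="soft_l1",f_scale=.001)
            e=q.x-C; print("   circle fit",q.x,"ang",np.degrees(np.arctan2(e[1],e[0])),"r",np.hypot(*e))
        tp=hd[hd[:,2]>.195]
        if len(tp)>5:
            e=tp[:,:2].mean(0)-C; print("   cap",len(tp),"ang",np.degrees(np.arctan2(e[1],e[0])),"r",np.hypot(*e))
    np.savez("last_%s.npz"%n,w=w,f=s["frame"])
    ims.append(cv2.resize(s["frame"][150:310,190:400],(0,0),fx=1.9,fy=1.9,interpolation=cv2.INTER_CUBIC))
cv2.imwrite("pics/%s.png"%sys.argv[1],np.hstack(ims)[...,::-1])
st,p,r=pose(); print(st["clock"],p,np.round(st["q"],2),st["contact_force"],"psi",np.degrees(np.arctan2(*r.as_matrix()[[1,0],0])))
E
python3 look.py c
```

```text
top flange top: med [-0.1161  0.0356  0.0648] n 4 -0.1164963085017506 -0.11531429826075568
top handle dark pts 93 [0.6598 0.062  0.1907] ang 47.49611799999757 r 0.05359199129471427
   circle fit [0.6642 0.0627] ang 44.75378524133362 r 0.057120942194981185
   cap 49 ang 45.54233815221224 r 0.05540018309795497
side flange top: med [-0.1195 -0.0042  0.0644] n 113 -0.1225582575454262 -0.11467585034558492
side handle dark pts 170 [0.6613 0.0563 0.1778] ang 41.86230092135553 r 0.050686420863949984
   circle fit [0.6648 0.0646] ang 45.62605442859247 r 0.05884421348600714
   cap 14 ang 42.86086504843906 r 0.05349960252451143
8.625 [ 0.4688 -0.0007  0.2993] [-0.06  0.5  -0.05  2.03  0.04  0.62 -1.67] [-0.2284 -0.4945 -0.0471] psi 2.401353609627097
```

View pics/c.png

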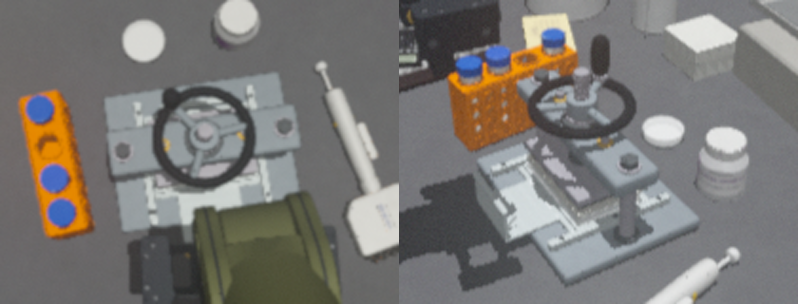

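The tray is home: the flange moved 55 mm (−0.1745 to −0.1195), and the plate sits under the platen in the picture. The handle is at about 45°. Next is the wheel approach.

```bash
cat >> h.py <<'E'
H0=45.2
def fpos(turn,off,z,rad=.055):
    """finger centre when the handle has turned `turn` deg clockwise, at tangential distance off behind it"""
    t=np.deg2rad(H0-turn)
    return np.r_[C+rad*np.array([np.cos(t),np.sin(t)])+off*np.array([-np.sin(t),np.cos(t)]),z]
E
python3 - <<'E'
from h import *
s,p,r=pose(); psi=np.arctan2(*r.as_matrix()[[1,0],0])
a=fpos(0,.043,.30); b=fpos(0,.043,.222); T=np.deg2rad(225); print(a)
w=line(p,a,psi,T,24)+line(b*0+a,b,T,T,4)
print(rows(p,r,w)[0])
E
```

```text
[0.63184334 0.09182566 0.3       ]
0.7,-0.4,0,0,0,-0.16,  0.7,-0.2,0,0,0,-0.16,  0.8,-0.1,0,0,0,-0.17,  0.8,0,0,0,0,-0.16,  0.8,0.1,0,0,0,-0.16,  0.7,0.3,0,0,0,-0.16,  0.7,0.4,0,0,0,-0.16,  0.6,0.4,0,0,0,-0.17
0.5,0.6,0,0,0,-0.16,  0.5,0.7,-0.1,0,0,-0.16,  0.3,0.7,0,0,0,-0.16,  0.2,0.7,0,0,0,-0.16,  0.1,0.8,0,0,0,-0.16,  -0.1,0.8,0,0,0,-0.17,  -0.1,0.7,0,0,0,-0.16,  -0.3,0.8,0,0,0,-0.16
-0.4,0.6,0,0,0,-0.16,  -0.5,0.6,0,0,0,-0.16,  -0.6,0.5,0,0,0,-0.17,  -0.7,0.4,0,0,0,-0.16,  -0.7,0.3,0,0,0,-0.16,  -0.8,0.2,0,0,0,-0.16,  -0.8,0,0,0,0,-0.16,  -0.7,-0.1,0,0,0,-0.17
0,0,1.9,0,0,0,  -0.1,0,2,0,0,0,  0,0,1.9,0,0,0,  0,0,2,0,0,0
[0.63201357 0.09217474 0.22172109]
```

Request:
carry_out(motion=[0.7,-0.4,0,0,0,-0.16,0.7,-0.2,0,0,0,-0.16,0.8,-0.1,0,0,0,-0.17,0.8,0,0,0,0,-0.16,0.8,0.1,0,0,0,-0.16,0.7,0.3,0,0,0,-0.16,0.7,0.4,0,0,0,-0.16,0.6,0.4,0,0,0,-0.17])

```text
clock: 9.62
tool_pos: [0.5214, 0.0303, 0.2954]
eef_rot: [0.781, 0.624, -0.004, -0.004]
contact_force: [-0.6, 0.5, -0.3]
opening: 0.009
```

Request:
carry_out(motion=[0.5,0.6,0,0,0,-0.16,0.5,0.7,-0.1,0,0,-0.16,0.3,0.7,0,0,0,-0.16,0.2,0.7,0,0,0,-0.16,0.1,0.8,0,0,0,-0.16,-0.1,0.8,0,0,0,-0.17,-0.1,0.7,0,0,0,-0.16,-0.3,0.8,0,0,0,-0.16])

```text
clock: 10.62
tool_pos: [0.576, 0.0616, 0.2957]
eef_rot: [0.249, 0.968, -0.001, -0.006]
contact_force: [-0.9, -0.4, -0.4]
opening: 0.006
```

Request:
carry_out(motion=[-0.4,0.6,0,0,0,-0.16,-0.5,0.6,0,0,0,-0.16,-0.6,0.5,0,0,0,-0.17,-0.7,0.4,0,0,0,-0.16,-0.7,0.3,0,0,0,-0.16,-0.8,0.2,0,0,0,-0.16,-0.8,0,0,0,0,-0.16,-0.7,-0.1,0,0,0,-0.17])

```text
clock: 11.62
tool_pos: [0.6302, 0.0916, 0.2949]
eef_rot: [-0.388, 0.922, 0.003, -0.005]
contact_force: [0.5, 0.2, 0.1]
opening: 0.009
```

```bash
cat > st.py <<'E'
from h import *
np.set_printoptions(precision=4,suppress=True)
s,p,r=pose(); m=r.as_matrix(); print(s["clock"],p,np.round(s["q"],2),s["contact_force"],"psi",np.degrees(np.arctan2(m[1,0],m[0,0])),"z",m[:,2])
E
python3 st.py
```

```text
11.625 [0.6302 0.0916 0.2949] [ 0.3   0.92 -1.09  1.5   0.83  1.25  1.46] [0.4568 0.2    0.0673] psi -134.354439306747 z [-0.012   0.0013 -0.9999]
```

```bash
python3 - <<'E'
from h import *
s,p,r=pose(); m=r.as_matrix()
T=np.deg2rad(225)
w=line(p,fpos(0,.043,.222),T,T,4)+line(fpos(0,.043,.222),fpos(0,.030,.222),T,T,3)+[(fpos(0,.029,.222),T)]
w+=[(fpos(a,.029,.222),np.deg2rad(225-a)) for a in np.linspace(6,48,8)]
print(rows(p,r,w)[0])
E
```

```text
0,0,1.8,0.01,-0.01,0.01,  -0.1,-0.1,1.8,0,0,0,  0,0,1.9,0,0,0,  0,0,1.8,0,0,0,  0,-0.4,0,0,0,0,  0,-0.5,0,0,0,0,  0,-0.4,0,0,0,0,  0,-0.1,0,0,0,0
-0.3,-0.6,0,0,0,0.11,  -0.3,-0.6,0,0,0,0.1,  -0.3,-0.6,0,0,0,0.11,  -0.2,-0.6,0,0,0,0.1,  -0.3,-0.6,0,0,0,0.1,  -0.3,-0.6,0,0,0,0.11,  -0.2,-0.5,0,0,0,0.1,  -0.3,-0.6,0,0,0,0.11
[0.67968125 0.04910077 0.22194257]
```

Request:
carry_out(motion=[0,0,1.8,0.01,-0.01,0.01,-0.1,-0.1,1.8,0,0,0,0,0,1.9,0,0,0,0,0,1.8,0,0,0,0,-0.4,0,0,0,0,0,-0.5,0,0,0,0,0,-0.4,0,0,0,0,0,-0.1,0,0,0,0])

```text
clock: 12.62
tool_pos: [0.6422, 0.0809, 0.2244]
eef_rot: [-0.38, 0.925, -0.001, 0.002]
contact_force: [0.5, 0.6, -0.3]
opening: 0.007
```

Request:
carry_out(motion=[-0.3,-0.6,0,0,0,0.11,-0.3,-0.6,0,0,0,0.1,-0.3,-0.6,0,0,0,0.11,-0.2,-0.6,0,0,0,0.1,-0.3,-0.6,0,0,0,0.1,-0.3,-0.6,0,0,0,0.11,-0.2,-0.5,0,0,0,0.1,-0.3,-0.6,0,0,0,0.11])

```text
clock: 13.62
tool_pos: [0.6794, 0.0495, 0.2243]
eef_rot: [0.031, 1.0, 0.001, 0.002]
contact_force: [-0.6, 1.6, -0.2]
opening: 0.005
```

```bash
python3 st.py; python3 look.py d; python3 - <<'E'
from h import *
f=np.load("last_side.npz")["f"]
E
```

```text
13.625 [0.6794 0.0495 0.2243] [ 0.26  0.98 -0.86  1.43  0.79  1.09  0.76] [-0.5956  1.6192 -0.2276] psi 176.45301803201497 z [ 0.0038  0.0021 -1.    ]
top flange top: med [-0.1194  0.0017  0.0661] n 118 -0.1232953086821213 -0.11519937319665113
side flange top: med [-0.1195 -0.0043  0.0643] n 112 -0.12272442718495549 -0.11444609026229656
side handle dark pts 250 [0.6742 0.0265 0.1769] ang 4.468559529356154 r 0.050796400322092525
   circle fit [0.6784 0.0234] ang 0.9667826552459674 r 0.054831876298299
   cap 16 ang 30.17460474739671 r 0.05463017243786959
13.725 [0.6798 0.0482 0.2243] [ 0.26  0.98 -0.86  1.43  0.79  1.09  0.76] [0.3991 0.3777 1.1551] psi 176.5402380034495
```

View pics/d.png

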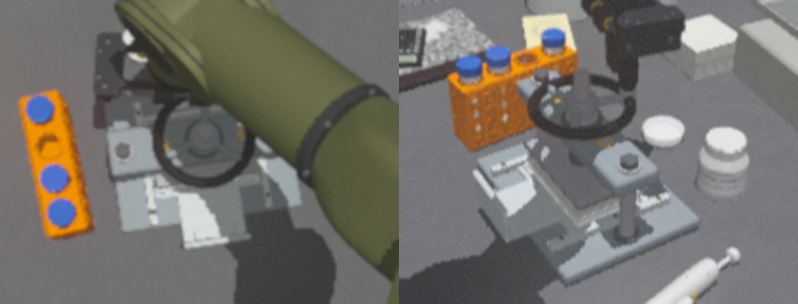

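The side view shows the handle at (632,85), turned to about −1° in the world frame (roughly 46°) with the finger behind it. Nothing else has moved. Continuing the pass.

```bash
cat > plan.py <<'E'
from h import *
import sys
t0,t1,n,base=float(sys.argv[1]),float(sys.argv[2]),int(sys.argv[3]),float(sys.argv[4])
off=float(sys.argv[5]) if len(sys.argv)>5 else .029
s,p,r=pose()
w=[(fpos(a,off,.222),np.deg2rad(base-a)) for a in np.linspace(t0,t1,n+1)[1:]]
print(rows(p,r,w)[0])
E
python3 plan.py 48 180 22 225
```

```text
-0.3,-0.5,0.2,0,0,0.1,  -0.3,-0.6,0,0,0,0.1,  -0.2,-0.6,0,0,0,0.11,  -0.3,-0.6,0,0,0,0.1,  -0.3,-0.6,0,0,0,0.11,  -0.3,-0.6,0,0,0,0.1,  -0.2,-0.6,0,0,0,0.11,  -0.3,-0.6,0,0,0,0.1
-0.3,-0.5,0,0,0,0.1,  -0.3,-0.6,0,0,0,0.11,  -0.2,-0.6,0,0,0,0.1,  -0.3,-0.6,0,0,0,0.11,  -0.3,-0.6,0,0,0,0.1,  -0.3,-0.6,0,0,0,0.11,  -0.2,-0.6,0,0,0,0.1,  -0.3,-0.6,0,0,0,0.11
-0.3,-0.6,0,0,0,0.1,  -0.3,-0.5,0,0,0,0.11,  -0.2,-0.6,0,0,0,0.1,  -0.3,-0.6,0,0,0,0.11,  -0.3,-0.6,0,0,0,0.1,  -0.3,-0.6,0,0,0,0.11
[ 0.60525293 -0.03714148  0.22196857]
```

Request:
carry_out(motion=[-0.3,-0.5,0.2,0,0,0.1,-0.3,-0.6,0,0,0,0.1,-0.2,-0.6,0,0,0,0.11,-0.3,-0.6,0,0,0,0.1,-0.3,-0.6,0,0,0,0.11,-0.3,-0.6,0,0,0,0.1,-0.2,-0.6,0,0,0,0.11,-0.3,-0.6,0,0,0,0.1])

```text
clock: 14.72
tool_pos: [0.6805, -0.0008, 0.2225]
eef_rot: [0.43, 0.903, 0.002, 0.002]
contact_force: [0.6, 3.0, -0.0]
opening: 0.001
```

```bash
python3 st.py; python3 plan.py 96 180 14 225
```

```text
14.725 [ 0.6805 -0.0008  0.2225] [ 0.26  0.93 -0.68  1.44  0.64  0.99  0.11] [ 0.5704  2.9683 -0.0452] psi 129.01668110016692 z [ 0.0054  0.0019 -1.    ]
-0.4,-0.6,0.1,0.01,0,0.11,  -0.3,-0.6,0,0,0,0.1,  -0.2,-0.6,0,0,0,0.1,  -0.3,-0.6,0,0,0,0.11,  -0.3,-0.6,0,0,0,0.1,  -0.2,-0.6,0,0,0,0.11,  -0.3,-0.6,0,0,0,0.1,  -0.3,-0.6,0,0,0,0.11
-0.3,-0.5,0,0,0,0.1,  -0.2,-0.6,0,0,0,0.11,  -0.3,-0.6,0,0,0,0.1,  -0.3,-0.6,0,0,0,0.11,  -0.3,-0.6,0,0,0,0.1,  -0.2,-0.6,0,0,0,0.11
[ 0.60565557 -0.03652621  0.22181757]
```

Request:
carry_out(motion=[-0.4,-0.6,0.1,0.01,0,0.11,-0.3,-0.6,0,0,0,0.1,-0.2,-0.6,0,0,0,0.1,-0.3,-0.6,0,0,0,0.11,-0.3,-0.6,0,0,0,0.1,-0.2,-0.6,0,0,0,0.11,-0.3,-0.6,0,0,0,0.1,-0.3,-0.6,0,0,0,0.11])

```text
clock: 15.72
tool_pos: [0.6437, -0.0366, 0.2218]
eef_rot: [0.761, 0.649, -0.002, 0.001]
contact_force: [1.7, 0.9, -0.6]
opening: 0.009
```

```bash
python3 st.py; python3 plan.py 144 192 8 225
```

```text
15.725 [ 0.6437 -0.0366  0.2218] [ 0.23  0.84 -0.47  1.56  0.47  0.85 -0.58] [ 1.7177  0.9043 -0.5502] psi 80.86567615095137 z [-0.0018 -0.0043 -1.    ]
-0.2,-0.6,0,0,0,0.1,  -0.3,-0.6,0,0,0,0.11,  -0.3,-0.6,0,0,0,0.1,  -0.3,-0.5,0,0,0,0.11,  -0.2,-0.6,0,0,0,0.1,  -0.3,-0.6,0,0,0,0.11,  -0.3,-0.6,0,0,0,0.1,  -0.3,-0.6,0,0,0,0.11
[ 0.59324705 -0.03204641  0.22187754]
```

Request:
carry_out(motion=[-0.2,-0.6,0,0,0,0.1,-0.3,-0.6,0,0,0,0.11,-0.3,-0.6,0,0,0,0.1,-0.3,-0.5,0,0,0,0.11,-0.2,-0.6,0,0,0,0.1,-0.3,-0.6,0,0,0,0.11,-0.3,-0.6,0,0,0,0.1,-0.3,-0.6,0,0,0,0.11])

```text
clock: 16.73
tool_pos: [0.5932, -0.0328, 0.222]
eef_rot: [0.96, 0.282, -0.002, 0.002]
contact_force: [2.4, -1.2, 0.1]
opening: 0.008
```

```bash
python3 st.py; python3 plan.py 192 240 8 225
```

```text
16.725 [ 0.5932 -0.0328  0.222 ] [ 0.11  0.76 -0.23  1.73  0.26  0.68 -1.26] [ 2.4281 -1.2296  0.0526] psi 32.71043458427001 z [-0.0019 -0.0057 -1.    ]
-0.2,-0.7,0,0,0,0.1,  -0.3,-0.5,0,0,0,0.1,  -0.3,-0.6,0,0,0,0.11,  -0.2,-0.6,0,0.01,0,0.1,  -0.3,-0.6,0,0,0,0.11,  -0.3,-0.6,0,0,0,0.1,  -0.3,-0.6,0,0,0,0.11,  -0.2,-0.6,0,0,0,0.1
[0.56343499 0.00851782 0.22206834]
```

Request:
carry_out(motion=[-0.2,-0.7,0,0,0,0.1,-0.3,-0.5,0,0,0,0.1,-0.3,-0.6,0,0,0,0.11,-0.2,-0.6,0,0.01,0,0.1,-0.3,-0.6,0,0,0,0.11,-0.3,-0.6,0,0,0,0.1,-0.3,-0.6,0,0,0,0.11,-0.2,-0.6,0,0,0,0.1])

```text
clock: 17.73
tool_pos: [0.5617, 0.0081, 0.2217]
eef_rot: [0.992, -0.129, -0.005, -0.001]
contact_force: [-2.7, -1.6, 1.7]
opening: 0.007
```

```bash
python3 look.py e; python3 - <<'E'
from h import *
s,p,r=pose(); psi=np.arctan2(*r.as_matrix()[[1,0],0])
b=fpos(240,.045,.222); T=np.deg2rad(165)
w=line(p,b,psi,psi,3)+line(b,b,psi,T,19)+line(b,fpos(240,.031,.222),T,T,2)
print(rows(p,r,w)[0])
E
```

```text
top flange top: med [-0.1194  0.0327  0.0655] n 30 -0.12310340623068489 -0.11540765583622083
side flange top: med [-0.1196 -0.0043  0.0642] n 112 -0.12251362442296036 -0.11434725913179357
side handle dark pts 27 [ 0.5637 -0.0048  0.1666] ang -155.5178569744587 r 0.06578600235996478
   circle fit [0.5663 0.0059] ang -163.81078380428892 r 0.05966737278876021
17.825 [0.562  0.0093 0.2216] [-0.1   0.72  0.01  1.84 -0.02  0.59 -1.91] [-0.0087 -0.4279  0.2704] psi -14.601272914651826
0,0.5,0,0,0.01,0,  0.1,0.6,0,0,0,0,  0,0.5,0,0,0,0,  0,0,0,0,0,-0.16,  0,0.1,0,0,0,-0.17,  0,0,0,0,0,-0.16,  0,0,0,0,0,-0.17,  0,0,0,0,0,-0.16
0,0,0,0,0,-0.17,  0,0,0,0,0,-0.16,  0,0,0,0,0,-0.17,  0,0,0,0,0,-0.16,  0,0,0,0,0,-0.17,  0,0,0,0,0,-0.16,  0,0,0,0,0,-0.17,  0,0,0,0,0,-0.16
0,0,0,0,0,-0.17,  0,0,0,0,0,-0.16,  0,0,0,0,0,-0.17,  0,0,0,0,0,-0.16,  0,0,0,0,0,-0.17,  0,0,0,0,0,-0.16,  0,0.7,0,0,0,0,  0,0.7,0,0,0,0
[0.56255723 0.00605273 0.22161376]
```

View pics/e.png

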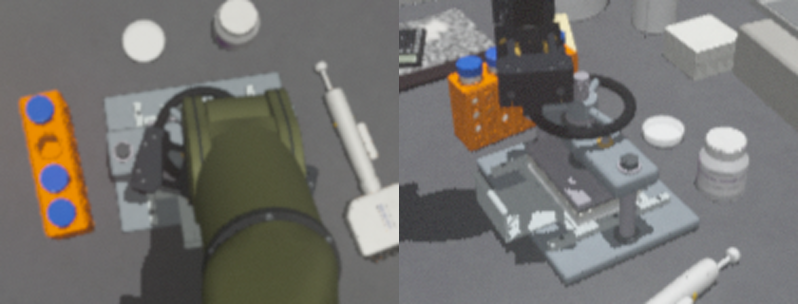

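Request:
carry_out(motion=[0,0.5,0,0,0.01,0,0.1,0.6,-0.5,0,0,0,0,0.5,-0.5,0,0,0,0,0,0,0,0,-0.16,0,0.1,0,0,0,-0.17,0,0,0,0,0,-0.16,0,0,0,0,0,-0.17,0,0,0,0,0,-0.16])

```text
clock: 18.82
tool_pos: [0.5598, -0.009, 0.232]
eef_rot: [0.96, 0.28, 0.002, 0.0]
contact_force: [-0.6, -0.5, 0.1]
opening: 0.005
```

Request:
carry_out(motion=[0,0,0,0,0,-0.17,0,0,0,0,0,-0.16,0,0,0,0,0,-0.17,0,0,0,0,0,-0.16,0,0,0,0,0,-0.17,0,0,0,0,0,-0.16,0,0,0,0,0,-0.17,0,0,0,0,0,-0.16])

```text
clock: 19.82
tool_pos: [0.5598, -0.0092, 0.232]
eef_rot: [0.587, 0.809, 0.002, 0.002]
contact_force: [0.8, -0.5, -0.4]
opening: 0.002
```

Request:
carry_out(motion=[0,0,0,0,0,-0.17,0,0,0,0,0,-0.16,0,0,0,0,0,-0.17,0,0,0,0,0,-0.16,0,0,0,0,0,-0.17,0,0,0,0,0,-0.16])

```text
clock: 20.58
tool_pos: [0.5598, -0.0094, 0.2319]
eef_rot: [0.132, 0.991, 0.001, 0.002]
contact_force: [0.2, -0.2, -0.8]
opening: 0.01
```

```bash
python3 look.py f; python3 st.py; python3 - <<'E'
from h import *
s,p,r=pose(); b=fpos(240,.045,.222); T=np.deg2rad(165)
w=line(p,b,T,T,2)+line(b,fpos(240,.030,.222),T,T,3)+[(fpos(a,.029,.222),np.deg2rad(405-a)) for a in np.linspace(240,294,10)[1:]]
print(rows(p,r,w)[0])
E
```

```text
top flange top: med [-0.1196  0.0027  0.0663] n 118 -0.12331713828731923 -0.11537979288272891
top handle dark pts 46 [0.5701 0.0372 0.1963] ang 164.63659707155028 r 0.05551274673858473
   cap 31 ang 164.58342930235796 r 0.055405595962610764
side flange top: med [-0.1196 -0.004   0.0644] n 113 -0.12253020951074846 -0.11452303901856083
20.675 [ 0.5597 -0.0094  0.2316] [ 0.42  0.83 -0.87  1.82  0.81  0.89  0.46] [ 0.1689  0.8108 -0.679 ] psi 164.49921309168695
20.675 [ 0.5597 -0.0094  0.2316] [ 0.42  0.83 -0.87  1.82  0.81  0.89  0.46] [ 0.1689  0.8108 -0.679 ] psi 164.49921309168695 z [ 0.0036  0.0013 -1.    ]
0.1,0.1,0.5,0,0,-0.01,  0,0.1,0.5,0,0,0,  0,0.5,0,0,0,0,  0,0.5,0,0,0,0,  0,0.5,0,0,0,0,  0.3,0.7,0,0,0,0.11,  0.3,0.6,0,0,0,0.1,  0.3,0.6,0,0,0,0.11
0.2,0.6,0,0,0,0.1,  0.3,0.6,0,0,0,0.1,  0.3,0.5,0,0,0,0.11,  0.3,0.6,0,0,0,0.1,  0.2,0.6,0,0,0,0.11,  0.3,0.6,0,0,0,0.1
[0.57665825 0.06304256 0.22175199]
```

The top view puts the handle cap at 164.6°, which is a turn of 240.9°, in agreement with the plan. On to the second pass.

Request:
carry_out(motion=[0.1,0.1,0.5,0,0,-0.01,0,0.1,0.5,0,0,0,0,0.5,0,0,0,0,0,0.5,0,0,0,0,0,0.5,0,0,0,0,0.3,0.7,0,0,0,0.11,0.3,0.6,0,0,0,0.1,0.3,0.6,0,0,0,0.11])

```text
clock: 21.68
tool_pos: [0.5614, 0.0289, 0.2216]
eef_rot: [0.288, 0.958, 0.0, 0.002]
contact_force: [0.0, -1.6, -0.6]
opening: 0.004
```

Request:
carry_out(motion=[0.2,0.6,0,0,0,0.1,0.3,0.6,0,0,0,0.1,0.3,0.5,0,0,0,0.11,0.3,0.6,0,0,0,0.1,0.2,0.6,0,0,0,0.11,0.3,0.6,0,0,0,0.1])

```text
clock: 22.42
tool_pos: [0.5756, 0.0646, 0.2216]
eef_rot: [0.566, 0.825, 0.001, 0.0]
contact_force: [-2.4, -0.0, 0.2]
opening: 0.009
```

```bash
python3 st.py; python3 plan.py 294 348 9 405
```

```text
22.425 [0.5756 0.0646 0.2216] [ 0.16  0.8  -0.61  1.77  0.63  0.78 -0.41] [-2.4315 -0.0431  0.2472] psi 111.09895851680668 z [ 0.0015  0.0009 -1.    ]
0.1,0.6,0,0,0,0.11,  0.3,0.6,0,0,0,0.1,  0.3,0.6,0,0,0,0.11,  0.3,0.6,0,0,0,0.1,  0.2,0.6,0,0,0,0.11,  0.3,0.6,0,0,0,0.1,  0.3,0.6,0,0,0,0.1,  0.2,0.6,0,0,0,0.11
0.3,0.6,0,0,0,0.1
[0.62931854 0.08404418 0.22171994]
```

Request:
carry_out(motion=[0.1,0.6,0,0,0,0.11,0.3,0.6,0,0,0,0.1,0.3,0.6,0,0,0,0.11,0.3,0.6,0,0,0,0.1,0.2,0.6,0,0,0,0.11,0.3,0.6,0,0,0,0.1,0.3,0.6,0,0,0,0.1,0.2,0.6,0,0,0,0.11])

```text
clock: 23.42
tool_pos: [0.6228, 0.0858, 0.2218]
eef_rot: [0.852, 0.523, 0.002, -0.001]
contact_force: [-1.0, 2.7, -0.2]
opening: 0.001
```

Request:
carry_out(motion=[0.3,0.6,0,0,0,0.1,0,0,0,0,0,0])

```text
clock: 23.68
tool_pos: [0.63, 0.085, 0.2219]
eef_rot: [0.877, 0.481, 0.002, -0.0]
contact_force: [0.7, 0.2, -0.5]
opening: 0.005
```

```bash
python3 look.py g; python3 st.py
```

```text
top flange top: med [-0.1202  0.0378  0.0662] n 13 -0.12295427773675892 -0.11541511221222345
side flange top: med [-0.1197 -0.0056  0.0644] n 111 -0.12258276270939795 -0.11446842318555214
side handle dark pts 449 [0.6372 0.0722 0.1808] ang 74.69447340998002 r 0.05150652320124798
   circle fit [0.6401 0.0745] ang 72.43795867432178 r 0.054587291598338694
   cap 78 ang 81.26308373846184 r 0.05438415286756736
23.775 [0.6298 0.0845 0.222 ] [-0.01  0.82 -0.36  1.6   0.37  0.79 -1.1 ] [-0.7831  2.0893  0.4323] psi 57.54742408761536
23.775 [0.6298 0.0845 0.222 ] [-0.01  0.82 -0.36  1.6   0.37  0.79 -1.1 ] [-0.7831  2.0893  0.4323] psi 57.54742408761536 z [ 0.0033  0.0022 -1.    ]
```

```bash
python3 plan.py 348.5 355 2 405; python3 - <<'E'
from h import *
p=fpos(355,.029,.222); T=np.deg2rad(50); a=fpos(355,.05,.222)
w=line(p,a,T,T,2)+line(a,np.r_[a[:2],.30],T,T,2)+line(np.r_[a[:2],.30],[.47,0.02,.30],T,T,4)
print(rows(p,Rd(T),w)[0])
E
```

```text
0.1,0.3,0,0,0,0.08,  0.2,0.3,0,0,0,0.05
[0.63648915 0.08351372 0.22200138]
0,-1,0,0,0,0,  0,-1.1,0,0,0,0,  0,0,-3.9,0,0,0,  0,0,-3.9,0,0,0,  -3.9,-1.6,0,0,0,0,  -3.9,-1.7,0,0,0,0,  -3.9,-1.6,0,0,0,0,  -3.9,-1.7,0,0,0,0
[0.46960508 0.01973836 0.3       ]
```

Request:
carry_out(motion=[0.1,0.3,0,0,0,0.08,0.2,0.3,0,0,0,0.05,0,0,0,0,0,0])

```text
clock: 24.15
tool_pos: [0.6368, 0.0832, 0.222]
eef_rot: [0.906, 0.423, 0.002, -0.0]
contact_force: [-0.3, 2.6, 0.2]
opening: 0.003
```

Request:
carry_out(motion=[0,-1,0,0,0,0,0,-1.1,0,0,0,0,0,0,-3.9,0,0,0,0,0,-3.9,0,0,0,-3.9,-1.6,0,0,0,0,-3.9,-1.7,0,0,0,0,-3.9,-1.6,0,0,0,0,-3.9,-1.7,0,0,0,0])

```text
clock: 25.15
tool_pos: [0.4677, 0.0185, 0.2995]
eef_rot: [0.906, 0.422, 0.002, 0.0]
contact_force: [0.6, -0.3, -0.1]
opening: 0.002
```

```bash
python3 look.py i; python3 st.py
```

```text
top handle dark pts 87 [0.6549 0.0658 0.1897] ang 54.15105503559862 r 0.05345684476773944
   circle fit [0.6601 0.0666] ang 50.39232464006356 r 0.057241943313491174
   cap 42 ang 51.73012144673107 r 0.055258222851483935
side flange top: med [-0.1195 -0.0025  0.0643] n 114 -0.12254309867930198 -0.11401167461024797
side handle dark pts 166 [0.6569 0.0603 0.1778] ang 48.60635338352664 r 0.05034029584467554
   circle fit [0.6606 0.0684] ang 51.070711011361134 r 0.0589609671293153
   cap 13 ang 50.35794912385219 r 0.0544385057133302
25.25 [0.4643 0.0164 0.2991] [ 0.11  0.51 -0.38  2.03  0.3   0.66 -1.16] [ 0.8276  1.0054 -0.4203] psi 49.860340056915454
25.25 [0.4643 0.0164 0.2991] [ 0.11  0.51 -0.38  2.03  0.3   0.66 -1.16] [ 0.8276  1.0054 -0.4203] psi 49.860340056915454 z [-0.0026 -0.0026 -1.    ]
```

View pics/i.png

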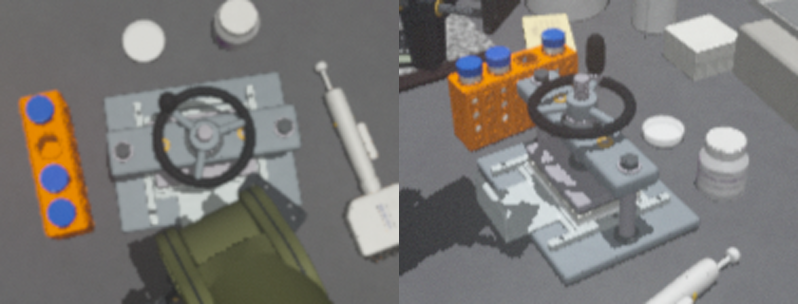

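```bash
cat > rot.py <<'E'
from h import *
from scipy.ndimage import map_coordinates
cams={n:snapshot(n) for n in("top","side")}
for n in("top","side"):
    s=cams[n]; K=np.array([[s["fx"],0,s["cx"]],[0,s["fy"],s["cy"]],[0,0,1.]])
    A=np.load(n+"0.npz")["f"].astype(float).mean(2); B=s["frame"].astype(float).mean(2)
    def samp(I,rr,zz,ang):
        X=np.c_[C[0]+rr*np.cos(ang),C[1]+rr*np.sin(ang),zz]
        q=cv2.projectPoints(X,np.ravel(s["rvec"]),np.ravel(s["tvec"]),K,None)[0][:,0]
        return map_coordinates(I,[q[:,1],q[:,0]],order=1)
    def prof(I,kind):
        out=[]
        a=np.deg2rad(np.arange(0,360,.5))
        sets=[(r,.140) for r in np.arange(.024,.048,.002)] if kind=="spokes" else [(r,z) for r in(.048,.052,.055,.058,.062) for z in(.16,.17,.18,.19,.197)]
        for r,z in sets: out.append(samp(I,np.full(len(a),r),np.full(len(a),z),a))
        return np.array(out)
    for kind in("spokes","handle"):
        pa,pb=prof(A,kind),prof(B,kind); best=[]
        # compare in the sector around the handle only (same illumination): world angle 15..80
        k=np.arange(20,160) 
        for d in np.arange(-10,15.1,.5):
            sh=int(round(d/.5)); x=pa[:,k]; y=pb[:,k+sh]
            best.append((np.corrcoef(x.ravel(),y.ravel())[0,1],d))
        best=np.array(best); i=best[:,0].argmax()
        i=min(max(i,1),len(best)-2)
        y0,y1,y2=best[i-1:i+2,0]; print(n,kind,"ccw residual deg",round(best[i,1]+.5*.5*(y0-y2)/(y0-2*y1+y2),2),"corr",round(y1,3))
E
python3 rot.py; python3 -c "
from h import *
p=np.array([.6368,.0832])-C
print('turn from finger', [round(H0-np.degrees(np.arctan2(p[1],p[0])-np.arctan2(o,np.sqrt(p@p-o*o))) ,2) for o in (.028,.029,.030)],np.hypot(*p))"
```

```text
top spokes ccw residual deg 1.79 corr 0.551
top handle ccw residual deg 5.66 corr 0.937
side spokes ccw residual deg 4.24 corr 0.865
side handle ccw residual deg 4.04 corr 0.893
turn from finger [np.float64(-5.74), np.float64(-4.7), np.float64(-3.65)] 0.062118676740574565
```

```bash
python3 - <<'E'
from h import *
s,p,r=pose(); T=np.deg2rad(49.5); a=fpos(354,.05,.222); u=np.r_[a[:2],.30]
w=line(p,u,T,T,4)+line(u,a,T,T,3)+[(fpos(354,.040,.222),T)]
w+=[(fpos(354,.033,.222),T),(fpos(355,.029,.222),T)]+[(fpos(x,.029,.222),np.deg2rad(405-x)) for x in(357,359,360.5)]
print(rows(p,r,w)[0],fpos(360.5,.029,.222))
E
```

```text
3.9,1.6,0,0,0,0.01,  3.9,1.6,0,0,0,0,  3.9,1.6,0,0,0,0,  4,1.6,0,0,0,0,  -0.1,0,2.6,0,0,0,  0,-0.1,2.6,0,0,0,  0,0,2.6,0,0,0,  0.1,1,0,0,0,0
0,0.7,0,0,0,0,  0,0.5,0,0,0,0,  0.1,0.2,0,0,0,0.02,  0.1,0.2,0,0,0,0.04,  0.1,0.2,0,0,0,0.03
[0.64242768 0.08138662 0.22249669] [0.64229552 0.08179989 0.222     ]
```

Request:
carry_out(motion=[3.9,1.6,0,0,0,0.01,3.9,1.6,0,0,0,0,3.9,1.6,0,0,0,0,4,1.6,0,0,0,0,-0.1,0,2.6,0,0,0,0,-0.1,2.6,0,0,0,0,0,2.6,0,0,0,0.1,1,0,0,0,0])

```text
clock: 26.35
tool_pos: [0.6266, 0.0924, 0.22]
eef_rot: [0.908, 0.419, 0.0, -0.001]
contact_force: [0.0, -0.6, 0.4]
opening: 0.009
```

Request:
carry_out(motion=[0,0.7,0,0,0,0,0,0.5,0,0,0,0,0.1,0.2,0,0,0,0.02,0.1,0.2,0,0,0,0.04,0.1,0.2,0,0,0,0.03,0,0,0,0,0,0])

```text
clock: 27.1
tool_pos: [0.643, 0.082, 0.2222]
eef_rot: [0.926, 0.376, 0.002, -0.0]
contact_force: [-1.3, 1.8, 2.4]
opening: 0.006
```

Request:
carry_out(motion=[0,-1,0,0,0,0,0,-1.1,0,0,0,0,0,0,-3.9,0,0,0,0,0,-3.9,0,0,0,-3.9,-1.6,0,0,0,0,-3.9,-1.7,0,0,0,0,-3.9,-1.6,0,0,0,0,-3.9,-1.7,0,0,0,0])

```text
clock: 28.1
tool_pos: [0.4682, 0.0348, 0.2993]
eef_rot: [0.926, 0.377, 0.002, 0.0]
contact_force: [0.2, 0.7, 0.6]
opening: 0.007
```

```bash
python3 look.py j; python3 rot.py
```

```text
top handle dark pts 91 [0.6597 0.0621 0.1914] ang 47.64395949832885 r 0.0536003381237151
   circle fit [0.664  0.0631] ang 45.16940960763168 r 0.0573092261707709
   cap 50 ang 46.253672204564936 r 0.05591274810673163
side flange top: med [-0.1194 -0.0044  0.0643] n 113 -0.12256960476063987 -0.11441072377659114
side handle dark pts 172 [0.6611 0.0562 0.1777] ang 41.95551837324313 r 0.05042079130407579
   circle fit [0.6642 0.0646] ang 46.03698895479764 r 0.05847851460899855
   cap 13 ang 43.04499723789638 r 0.05294848878166033
28.2 [0.4647 0.033  0.299 ] [ 0.06  0.51 -0.35  2.03  0.28  0.66 -1.27] [-0.7076  0.5915 -0.3264] psi 44.184697594448274
top spokes ccw residual deg -1.3 corr 0.715
top handle ccw residual deg 0.27 corr 0.989
side spokes ccw residual deg 0.29 corr 0.928
side handle ccw residual deg 0.11 corr 0.997
```

The residual is about 0.3° short of one turn, so the wheel is at the mark. A final check of the bystanders before handing in.

```bash
python3 - <<'E'
from h import *
for n in("top","side"):
    a=np.load(n+"0.npz"); b=np.load("last_%s.npz"%n)
    d=abs(a["f"].astype(int)-b["f"]).max(2); w=a["w"]
    for nm,(x0,x1,y0,y1) in dict(rack=(.50,.70,.16,.25),pip=(.48,.75,-.27,-.14),jar=(.75,.84,-.06,.01),dish=(.74,.80,.065,.125)).items():
        k=(w[...,0]>x0)&(w[...,0]<x1)&(w[...,1]>y0)&(w[...,1]<y1)&(w[...,2]>.008)
        print(n,nm,k.sum(),"changed frac",round(float((d[k]>45).mean()),3))
E
```

```text
top rack 1837 changed frac 0.0
top pip 1938 changed frac 0.0
top jar 546 changed frac 0.0
top dish 389 changed frac 0.0
side rack 2139 changed frac 0.0
side pip 3140 changed frac 0.0
side jar 843 changed frac 0.0
side dish 248 changed frac 0.0
```

View pics/j.png

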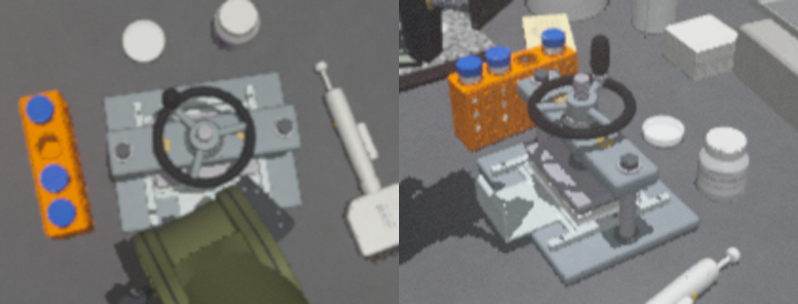

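The picture shows the handle back at its start position: (172,97) in the top view and (600,55) in the side view. The tray is home, the other things are unmoved and the arm is clear.

```bash
python3 -c "
from plant import workorder; print(workorder.finish_job())"
```

```text
the job is handed in; nothing more can be done
None
```

The tray is fully home and the hand wheel has been turned clockwise through one full turn, to within about half a degree. The job is handed in at about 28 s of the 64 s allowed.

- **Tray:** I pushed it in by the flange with closed fingertips until it stalled at its stop, at under 10 N. The cameras put the travel at 55 mm, and the flange stayed there to the end.
- **Wheel:** I pushed the handle with the backs of the closed fingers in two passes, then gave it one small final push after measuring. The final camera checks put it about 0.3° short of a full turn (handle and cap readings 0.1–0.7°).
- **Other things:** The rack, pipette, jar and dish showed no change in either camera view. The arm ended clear of everything.

**Checks that disagreed or were not made:**
- One wheel check, matching the spokes in the top view, read 1.3° the other way. It matched poorly (0.72), so I set it aside.
- Joint 6 reached its lower limit while the arm descended in front of the tray flange, so the arm stopped about 7 mm short of the commanded pose. It eased as the arm moved forward.
- I did not measure the lid's seating itself; it follows from the wheel angle.

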